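# Shim out the end float of a layshaft and hold it over

## Task

A layshaft with a gear on it lies in a set-up stand and slides endways between the fixed plain pedestal and the thrust block. Drop horseshoe shims from the wooden block astride the shaft into the gap between its thrust collar and the thrust block, each standing fully home on the pad, until no more than 6 mm of end float is left; then draw the shaft over so that its collar bears firmly on the shims, and finish holding it there, still pushing with some 10 N. Leave the things lying around the job alone.

Things in the scene. Friction and masses are not known exactly. Their poses are not given: they have to be found in the camera images.
- stand: set-up stand, fixed: bed 116 (x) x 276 (y) x 36 mm. Origin: centre of its underside; y runs along the shaft from plain pedestal to thrust block; shaft axis at x 0, 90 mm up. Plain pedestal: inner face at y -90 mm, 126 mm high. From y +46 to +136 mm a machined pad, its top 60 mm up, carries the thrust block; the shims stand on this pad
- layshaft (a joint): how far the layshaft (24 mm thick, about 1.5 kg, slides with 3 N friction) stands from home, in m. 0: shoulder against the plain pedestal, shim gap widest; grows as the shaft moves along the stand's +y to the thrust block. Starts 3 to 10 mm off home. With the shaft hard over on the shims it is the end float left. Only shims stop the shaft on that side
- collar_face (a point): centre of the working face of the thrust collar (56 mm diameter, 14 mm thick, edge chamfered 3 mm; fast on the layshaft), on the shaft axis; the face looks along +y to the thrust block. Axes as the stand's
- gear_mid (a point): middle of the gear (100 mm diameter, 22 mm thick along y) fast on the layshaft, on the shaft axis; its rim is 50 mm above this point. Bare shaft beside it: 36 mm to the collar's boss (34 mm diameter), 58 mm to the shoulder (42 mm diameter). From above its rim can be gripped across its thickness or its side pushed. Axes as the stand's
- thrust_face (a point): centre of the thrust block's working face, on the shaft axis; it looks along -y to the collar; axes as the stand's. The block, fixed, is 72 mm wide, its round top 36 mm above this point, 26 mm thick, edge chamfered 3 mm. Gap = distance along y from collar face to here, 11 to 25 mm with the shaft home. A shim home on the pad has its centre 18 mm above this point
- shim_rack: wooden block, fixed, 90 (x) x 124 (y) x 58 mm high, with three slots, each 1.6 mm wider than its shim, floors 32 mm above the table. Along its y from - to +: thin shim at -36, middle at 0, thick at +37 mm. Origin: centre of its underside
- shim_thin_mid (a point): centre of the thin horseshoe shim, a steel plate 4 mm thick (y), 64 wide (x), 96 high (z up), about 90 g, standing in the rack. Lower 46 mm: two legs 17 mm wide, 30 mm slot between; then a full-width bridge; feet and shoulders rounded. On top a tab 30 mm wide, 28 high (20 to 48 mm above centre), to grip across its width x. Alone in a wide gap it tips over
- shim_mid_mid (a point): centre of the middle horseshoe shim, a steel plate 8 mm thick (y), 64 wide (x), 96 high (z up), about 160 g, standing in the rack. Lower 46 mm: two legs 17 mm wide, 30 mm slot between; then a full-width bridge; feet and shoulders rounded. On top a tab 25 mm wide, 28 high (20 to 48 mm above centre), to grip across its width x
- shim_thick_mid (a point): centre of the thick horseshoe shim, a steel plate 12 mm thick (y), 64 wide (x), 96 high (z up), about 240 g, standing in the rack. Lower 46 mm: two legs 17 mm wide, 30 mm slot between; then a full-width bridge; feet and shoulders rounded. On top a tab 20 mm wide, 28 high (20 to 48 mm above centre), to grip across its width x. Thickest first, up to the thrust block: its narrow tab lets the fingers by
- gear_lever: gear lever on its cast foot, fixed, part of the bench: foot about 140 mm across, the stick stands up to 420 mm above the table; keep the arm clear of it. Origin: centre of its foot on the table
- piston_a: worn aluminium piston standing upright, 76 mm across, 66 mm high, loose, a bystander not to be disturbed; origin: centre of its underside
- cup_black: black plastic cup, 70 mm across, 45 mm high, loose, a bystander not to be disturbed; origin: centre of its underside
- ball_joint_a: ball joint with a threaded stud pointing up, 68x42x84 mm, loose, a bystander not to be disturbed; origin: centre of its underside
- bearing_b: ball bearing lying flat, 62 mm across, 17 mm high, loose, a bystander not to be disturbed; origin: centre of its underside

How it is judged:
By the outcome, as a careful person would: the job done as asked, in the order asked, and still so for the second after the job is handed in, while the arm keeps its last pose, push and grip.
It also fails if it takes over 72 s, if anything falls off the work surface, if the arm or the gripper's body presses on something with over 40 N, if the wrist force passes 120 N, or if a joint passes its speed limit or range.

## Robot

A 6-joint arm with a two-finger parallel gripper is mounted at the origin on a cart in front of the work surface, level with it; the furniture and walls round the work are solid. World frame = base frame: x ahead of the robot, y to its left, z up, the work surface at z = 0. Lengths are in mm, angles in rad, forces in N, time in s.
With the tool pointing down it reaches from about 300 to 775 mm from the base axis. Payload 14.6 kg.
Tool frame: the origin (TCP) lies at the very end of the fingers, on their centre line; the grasp point (between the pads) lies 19 mm behind it; z points along the fingers, y is the line along which they close (so a half turn about z gives the same grasp; the last joint's range is limited). The gripper opens to 94 mm and grips with 3 to 60 N. Pads are 16 mm wide; open, the fingers measure 119 mm over their backs; the gripper's body (75 mm by 177 mm) begins 78 mm behind the grasp point.
Start: joints at [-1.39, 0.3, 1.521, -0, 1.321, -0.067], TCP at [134.893, -533.191, 205.446] pointing down, gripper open.
Joint ranges: [-3.03, 3.03], [-0.79, 2.21], [0.23, 2.52], [-1.04, 4.18], [0, 3.07], [-2.55, 2.55]. Speed limits (rad/s): [2.22, 2.22, 2.57, 3.14, 3.14, 3.14].

## Interface

Orientations are given as [roll, pitch, yaw] about the fixed x, y, z axes, in that order (R = Rz(yaw) Ry(pitch) Rx(roll)).
In Python, from cell import manip, camera, get_calibration gives the robot as it stands. The module is installed in compiled form; this text tells all that it offers.
- The arm moves only by the tool jog_arm, never from a script. Its argument "plan" is one flat list of numbers, 6 for each row, row after row: the shift along the world's x, y, z in m, then the turn, a rotation vector about the world's x, y, z in degrees. A call has 1 to 20 rows; each row is the pose to reach, as a shift and turn from the pose commanded when the call began; what a row does not reach only later rows make up. A row lasts 1/10 s, in which the tool goes at most 50 mm and 8.59 degrees, less where a joint would pass 70% of its speed; a pose out of reach is approached as far as the arm can. A call with a gripper value outside its range is refused whole. "claw" is the finger opening in m, from 0 to 0.094, set as the call begins (left out, the last holds). The fingers move at their own pace and stop on an object; "force" is the grip in N (left out, the last holds). Time passes only in rows, so rows that repeat a pose let the fingers close. It gives the time, the measured TCP pose, the force, the opening and the grip force at its end, in the units of the state.
- manip.read_state(): the state, without advancing time (a new reading comes with each control period).
- camera(name): name is "side" or "top"; returns (picture, depth): 400x640x3 uint8, red, green, blue; 400x640 float32, mm along the optical axis (not along the pixel's ray), 0 where there is no reading.
- get_calibration(name): a dict with "fx", "fy", "cx", "cy" (pixels), "origin" and "attitude" of the camera in the world. Camera axes: x right, y down, z forward; pixel columns grow to the right and rows downward; lengths in mm; the calibration is good to about 2 mm. A picture is of the moment at which its call begins. get_calibration takes no time and is no camera call.
- manip.sign_off(): hands the job in; it is judged then, once.
The state is a dict: "clock": time; "joints": joint angles; "qd": joint speeds; "effort": joint torques, N m; "eef_pos": TCP position; "eef_rot": TCP orientation; "wrist_force": force on the tool from outside, world axes, zero at the start; "moment": the same for the moment, N m; "finger_gap": finger opening in mm; "finger_force": force on a finger pad.
Only numpy, scipy, OpenCV 4.12 (cv2) and the standard library are available. Lean on these libraries where they do the work, as an engineer would, in place of code of your own. Each camera call takes 0.05 s, during which the arm holds its last target. There are 200 camera calls.

## Working session

There is one attempt and no reset: what is moved stays moved. The work goes in short steps, Python scripts to look and compute and a tool call to move; the robot and the scene stay as the last step left them, time stands still between calls to the robot, and variables do not carry over. Pictures are saved under pics/ and viewed, at most 10 in all, crops included, and the job is handed in when it is done.

Besides the shell and the picture viewer there is one more tool, called in YAML: its name, and indented under it one key for each argument. jog_arm: Moves the arm, as the interface text tells. Its arguments: {"type":"object","properties":{"plan":{"type":"array"},"claw":{"type":"number"},"force":{"type":"number"}},"required":["plan"]}

```bash
mkdir -p pics
cat > h.py <<'E'
import numpy as np,cv2
from cell import manip,camera,get_calibration
def cal(n):
    c=get_calibration(n); return c
def pts(n,d):
    c=get_calibration(n); R=np.array(c["attitude"],float)
    if R.shape!=(3,3): 
        from scipy.spatial.transform import Rotation as Ro
        R=Ro.from_euler('xyz',R).as_matrix()
    v,u=np.mgrid[0:400,0:640]
    p=np.stack([(u-c["cx"])/c["fx"]*d,(v-c["cy"])/c["fy"]*d,d],-1)
    return p@R.T+np.array(c["origin"])
E
python3 - <<'E'
from h import *
for n in("top","side"):
    print(get_calibration(n)); p,d=camera(n); cv2.imwrite(f"pics/{n}0.png",p[...,::-1]); np.save(f"{n}0.npy",d); np.save(f"{n}p.npy",p)
print(manip.read_state())
E
```

```text
{'fx': 472.06856312970905, 'fy': 472.06856312970905, 'cx': 323.76923814778206, 'cy': 198.76597738688668, 'origin': array([ 302.99813929,  -71.09051744, 1453.32526809]), 'attitude': array([-2.93148087e+00,  2.54484828e-04, -1.52437762e+00])}
{'fx': 402.3789042333926, 'fy': 402.3789042333926, 'cx': 318.6007097036363, 'cy': 201.42012756465337, 'origin': array([ 590.24613192, -895.70612247,  716.64255409]), 'attitude': array([-2.22070194,  0.00597119,  0.01803287])}
{'clock': 0.1, 'joints': array([-1.38958394e+00,  3.00423151e-01,  1.52151310e+00,  2.57535738e-05,
        1.32069584e+00, -6.66058719e-02]), 'qd': array([ 0.00066261, -0.00150019, -0.00340572,  0.00051751,  0.00052072,
        0.0013202 ]), 'effort': array([ 2.03316376e-03, -5.32645547e+01, -3.53284872e+01,  7.09711947e-02,
        2.34352757e-02, -6.23257597e-05]), 'eef_pos': array([ 134.867842  , -532.96834949,  204.94138533]), 'eef_rot': array([-3.14055717e+00, -9.40724589e-05,  2.47811826e-01]), 'wrist_force': array([-0.208096  , -0.00739836,  1.16129187]), 'moment': array([ 0.02729673, -0.04735445, -0.03881739]), 'finger_force': 0.0, 'finger_gap': 93.71275377581495}
```

View pics/top0.png

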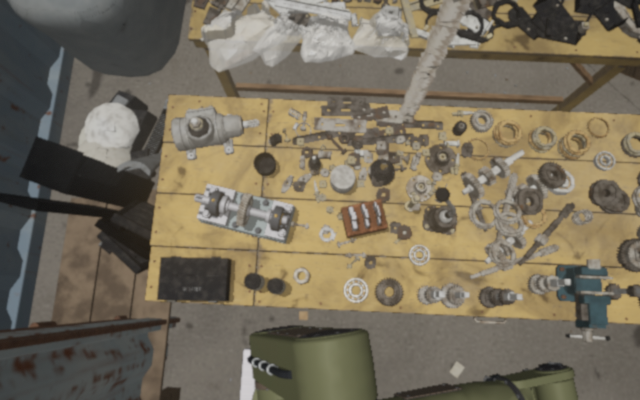

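View pics/side0.png

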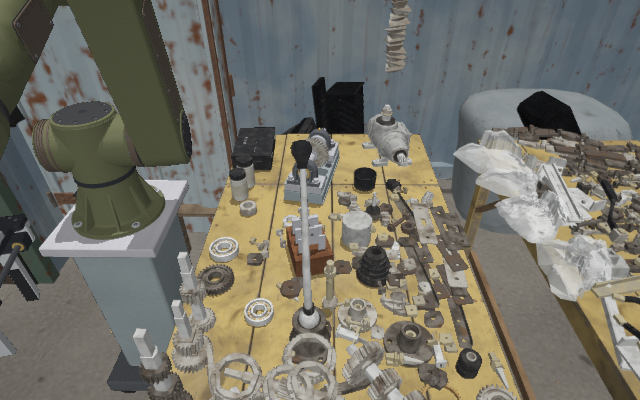

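Run:
```python
from h import *
p=np.load("topp.npy");d=np.load("top0.npy");P=pts("top",d)
c=p[175:250,185:305,::-1];a=cv2.resize(c,None,fx=6.6,fy=6.6,interpolation=cv2.INTER_CUBIC)[:, :800]
c=p[175:250,305:425,::-1];b=cv2.resize(c,None,fx=6.6,fy=6.6,interpolation=cv2.INTER_CUBIC)[:, :800]
cv2.imwrite("pics/tc.png",np.vstack([a[:,:],b])[:990]);
im=cv2.imread("pics/tc.png");cv2.imwrite("pics/tc.png",cv2.resize(im,(480,600)))
cv2.imwrite("pics/tstand.png",a)
for u,v in((245,213),(365,218),(440,215),(200,280),(220,240),(300,240)):print(u,v,P[v,u].round())
# heightmap stand
z=P[...,2]
for v in range(180,248,4):print(v,' '.join('%4d'%z[v,u] for u in range(192,304,4)))
print()
for v in range(196,244,3):print(v,' '.join('%4d'%z[v,u] for u in range(336,396,3)))
```

```text
245 213 [536. 167. 113.]
365 218 [ 539. -179.  105.]
440 215 [ 561. -401.   87.]
200 280 [342. 294.  53.]
220 240 [468. 258.  -2.]
300 240 [480.  11.  -4.]
180   -1    0   -3    0    2    1    0    0    0   -7    7   -3    7    1    3    0   -1    2   -3   -2    2    1    4   22   30   14    0   26
184    2   -1    0    1   61   -5    1    0    0   -3    0    2    2    1    1   -3    0    3    7   -1    2    1    0   21   23   17   25   30
188    4    3    1    4   67   79   71   63   64    0    2    0    0    1    2    3    0    0   -1    4   -1    0    7   21   12    0   22   26
192    6   -1    0   59   60  118  115  109   60   56   56   33   28    3    1   -4    2    1    2   -3    2    0    0   15    0    0    0    4
196    4  104  102   99   89  120  123  111  111  100   61   33   41  126  120   82   35    0    2   -2    1    3    2   -2    3   -3    8    0
200    0   95  102  103   95  133  125  102  119  101   58   36   40  140  128   69   41   30   54   39   36    1    0    3    3    2    1    2
204    8    5   60   51  125  125  122  116  117  106   99   96  141  134  108  
[... 2468 characters left out ...]
3   32   96   51   58   60   98   55   59   58   79   59   54    6   21   26
226    0   -6    1   61   56   51   98   59   62   60   83   54   55   56   52   57   60   51   18   24
229   -3    4    0   43   59   57   68   57   57   59   56   58   59   59   46   36   19    0   15   21
232   27   -4   -2   13   66   58   59   61   55   53   37   29    7    5   -1    1    0    2   25   26
235    0    0    2    0   60   48   28   17    1    6    6   -4    0    0    2    4    3   -2    3    2
238   -1    0    0    1   -1   27   -3   -2    4    0    4    4   -1   -3    0    0    1    3    0    2
241    2    6   -1   19   15   22    2    0   -1    0    1    6    1    0   -1   -4   -7    0    6    0
```

View pics/tstand.png

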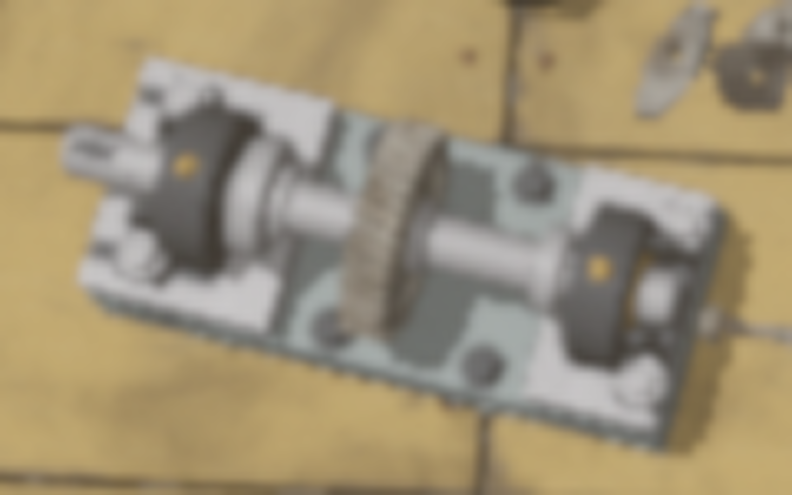

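Run:
```python
from h import *
D={}
for n in("top","side"):
    fs=[];cs=[]
    for i in range(8):
        p,d=camera(n); d[d==0]=np.nan; fs.append(d);cs.append(p.astype(float))
    D[n]=np.nanmedian(fs,0); np.save(n+"d.npy",D[n]); np.save(n+"c.npy",np.mean(cs,0))
for n in("top","side"):
    P=pts(n,D[n]);z=P[...,2]
    print(n,"table z",np.nanmedian(z[(abs(z)<15)]))
    for nm,(x0,x1,y0,y1),zr in(("stand",(430,650,30,310),(25,68)),("rack",(460,610,-260,-110),(45,68))):
        m=(P[...,0]>x0)&(P[...,0]<x1)&(P[...,1]>y0)&(P[...,1]<y1)&(z>zr[0])&(z<zr[1])
        m=m.astype(np.uint8)
        k,l,s,_=cv2.connectedComponentsWithStats(m,connectivity=8);i=1+np.argmax(s[1:,4]);q=P[l==i][:,:2].astype(np.float32)
        print(nm,len(q),cv2.minAreaRect(q), np.median(z[l==i]))
P=pts("top",D["top"]);z=P[...,2]
def near(c,r,zl,zh): return (np.hypot(P[...,0]-c[0],P[...,1]-c[1])<r)&(z>zl)&(z<zh)
m=near((540,-180),75,112,140)
k,l,s,cc=cv2.connectedComponentsWithStats(m.astype(np.uint8))
for i in range(1,k):
    q=P[l==i]
    if len(q)>5: print("tab",len(q),q.mean(0).round(1),np.ptp(q,0).round(1))
m=near((540,-180),75,85,105)
k,l,s,cc=cv2.connectedComponentsWithStats(m.astype(np.uint8))
for i in range(1,k):
    q=P[l==i]
    if len(q)>5: print("bridge",len(q),q.mean(0).round(1),cv2.minAreaRect(q[:,:2].astype(np.float32)))
```

```text
top table z 0.7137575104052303
stand 1408 ((550.8694458007812, 175.29232788085938), (268.1481628417969, 115.80059814453125), 78.595947265625) 38.192319360709234
rack 925 ((550.9005126953125, -178.74331665039062), (90.24161529541016, 123.9044418334961), 15.029075622558594) 58.52444137657608
side table z -0.2666928927776553
stand 700 ((580.2311401367188, 168.75193786621094), (274.2650146484375, 52.48884201049805), 78.49475860595703) 43.69200515156615
rack 364 ((573.2401123046875, -207.18016052246094), (54.57213592529297, 63.21590042114258), 14.925119400024414) 57.305377746109514
tab 24 [ 559.7 -213.4  124.9] [28.3  9.  17.5]
tab 31 [ 549.3 -178.8  126.7] [22.8 12.  17. ]
tab 34 [ 540.2 -143.1  127.2] [20.5 12.7 14.8]
bridge 33 [ 558.7 -212.9   96.9] ((559.0860595703125, -213.58604431152344), (61.32154846191406, 3.776090621948242), 15.283815383911133)
bridge 17 [ 573.2 -172.    98.4] ((573.6596069335938, -172.70254516601562), (15.293136596679688, 7.145040988922119), 14.131585121154785)
bridge 28 [ 562.9 -136.2   98.9] ((562.6430053710938, -137.25637817382812), (19.061769485473633, 11.529642105102539), 14.632905006408691)
bridge 27 [ 530.9 -183.6   98.9] ((533.1361083984375, -183.5248565673828), (27.166305541992188, 7.669164180755615), 15.002159118652344)
bridge 41 [ 521.4 -147.9   98.9] ((523.1867065429688, -148.07516479492188), (26.443052291870117, 11.777299880981445), 15.08292293548584)
```

```bash
cat >> h.py <<'E'
from scipy.spatial.transform import Rotation as Ro
def proj(n,W):
    c=get_calibration(n);R=Ro.from_euler('xyz',c["attitude"]).as_matrix()
    q=(np.asarray(W,float)-c["origin"])@R
    return np.stack([c["cx"]+c["fx"]*q[...,0]/q[...,2],c["cy"]+c["fy"]*q[...,1]/q[...,2]],-1)
YS=np.deg2rad(-11.45); SO=np.array([550.9,175.3])
def s2w(x,y,z): 
    x,y,z=np.broadcast_arrays(np.asarray(x,float),y,z)
    return np.stack([SO[0]+np.cos(YS)*x-np.sin(YS)*y,SO[1]+np.sin(YS)*x+np.cos(YS)*y,z],-1)
def w2s(P):
    d=P[...,:2]-SO; return np.stack([np.cos(YS)*d[...,0]+np.sin(YS)*d[...,1],-np.sin(YS)*d[...,0]+np.cos(YS)*d[...,1],P[...,2]],-1)
E
python3 - <<'E'
from h import *
for n in("top","side"):
    P=pts(n,np.load(n+"d.npy")); S=w2s(P)
    m=(abs(S[...,0])<75)&(abs(S[...,1])<160)
    q=S[m]
    for zl,zh in((25,45),(52,68)):
        k=q[(q[:,2]>zl)&(q[:,2]<zh)]
        print(n,zl,"x",np.percentile(k[:,0],[1,3,97,99]).round(1),"y",np.percentile(k[:,1],[1,3,97,99]).round(1))
        # end edges
    r=S[(abs(S[...,0])<8)&(abs(S[...,1])<160)]; r=r[np.argsort(r[:,1])]
    print(' '.join(f"{a[1]:.0f}:{a[2]:.0f}" for a in r[::2] if a[2]>70))
    g=q[(q[:,2]>105)]
    print("high y hist",np.histogram(g[:,1],bins=np.arange(-160,165,5))[0])
c=np.load("topc.npy").astype(np.float32)
# rectified views: heights 122 and 60
for i,z in enumerate((118,)):
    ys=np.arange(-140,145,0.4); xs=np.arange(70,-70,-0.4)
    X,Y=np.meshgrid(xs,ys,indexing='ij'); uv=proj("top",s2w(X,Y,z)).astype(np.float32)
    im=cv2.remap(c,uv[...,0],uv[...,1],cv2.INTER_CUBIC).clip(0,255).astype(np.uint8)[...,::-1].copy()
    for y in range(-140,145,20):
        cv2.line(im,(int((y+140)/.4),0),(int((y+140)/.4),8),(0,0,255),1)
        cv2.putText(im,str(y),(int((y+140)/.4),20),0,.4,(0,0,255))
    cv2.line(im,(0,175),(10,175),(0,0,255),1)
    cv2.imwrite(f"pics/rect{z}.png",im)
E
```

```text
top 25 x [-57.7 -57.3  54.8  56.9] y [-133.8 -132.5   89.7  121.5]
top 52 x [-54.4 -53.9  53.6  54.5] y [-132.1 -124.1  137.2  138.8]
-132:74 -131:74 -130:74 -129:85 -129:91 -128:95 -128:74 -128:101 -127:99 -126:104 -124:104 -124:103 -122:102 -121:100 -120:99 -119:103 -118:99 -117:99 -117:103 -115:96 -115:101 -114:109 -113:109 -112:108 -112:122 -112:109 -111:122 -111:124 -110:127 -109:127 -108:126 -106:127 -106:129 -104:127 -103:127 -102:127 -102:123 -100:127 -100:127 -99:126 -98:130 -96:130 -96:130 -94:126 -93:125 -92:127 -91:125 -90:125 -89:126 -88:123 -87:124 -83:103 -82:101 -81:101 -80:102 -79:101 -79:108 -78:112 -77:110 -76:111 -75:112 -74:111 -73:113 -71:109 -70:110 -69:110 -67:101 -65:102 -64:103 -63:102 -62:102 -61:103 -60:102 -59:102 -58:99 -57:101 -56:103 -55:102 -54:103 -53:102 -52:103 -51:104 -49:99 -48:100 -47:102 -46:100 -46:101 -45:100 -44:103 -43:101 -42:102 -41:103 -40:99 -39:102 -37:101 -36:101 -35:100 -34:99 -33:101 -33:101 -32:103 -30:101 -29:103 -28:101 -28:104 -26:100 -25:102 -24:100 -22:103 -21:101 -21:103 -20:104 -18:104 -17:103 -16:105 -16:106 -15:108 -14:106
[... 1555 characters left out ...]
98 -20:100 -20:101 -19:100 -18:75 -17:106 -14:128 -14:104 -14:131 -14:111 -13:127 -13:138 -13:113 -13:127 -13:134 -12:133 -12:131 -12:130 -11:113 -11:139 -10:116 -10:112 -9:115 -9:116 -9:118 -9:118 -8:120 -8:121 -8:121 -6:137 -4:139 -2:135 -0:140 2:140 4:138 7:137 51:110 51:113 52:113 52:110 53:116 53:115 54:118 57:117 60:116 63:117 65:117 72:116 72:114 72:117 72:123 73:120 73:116 73:123 74:119 75:123 77:125 80:124 82:126 83:132 83:128 84:131 85:128 89:126 138:101 140:104 142:102 145:100
high y hist [ 0  0  0  0  0  0  0  0  6 44 11  9 10  8  0  0  0  0  0  0  0  0  0  0
  0  0  0  0  3 85 46 22 17  9  0  0  0  0  0  0  0  0 26 11  8  2 66 19
 19 15  8  2  0  0  0  0  0  0  0  0  0  0  0  0]
```

View pics/rect118.png

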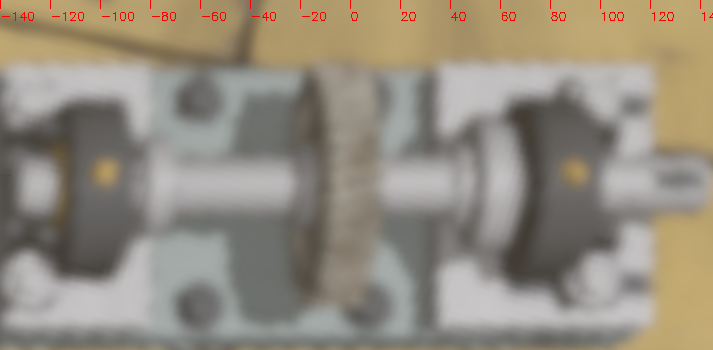

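Run:
```python
from h import *
for n in("top","side"):
    P=pts(n,np.load(n+"d.npy")); S=w2s(P)
    for y0,y1 in((-60,-25),(22,42),(105,145)):
        k=S[(S[...,1]>y0)&(S[...,1]<y1)&(S[...,2]>92)&(abs(S[...,0])<20)]
        print(n,"shaft",len(k),np.percentile(k[:,0],[2,50,98]).round(1),np.percentile(k[:,2],[50,95]).round(1))
    k=S[(abs(S[...,1])<20)&(S[...,2]>128)&(abs(S[...,0])<60)]
    print("gear",np.percentile(k,[3,50,97],axis=0).round(1).tolist())
    k=S[(abs(S[...,1]-88)<20)&(S[...,2]>100)&(abs(S[...,0])<60)]
    print("block",np.percentile(k,[3,50,97],axis=0).round(1).tolist())
    k=P[(P[...,2]>150)&(P[...,0]>380)&(P[...,0]<750)&(P[...,1]<0)&(P[...,1]>-650)]
    for z in range(150,430,40):
        j=k[(k[:,2]>z)&(k[:,2]<z+40)]
        if len(j):print("lever",z,len(j),j.mean(0).round(),np.ptp(j,0).round())
g=s2w(0,-1,140);print(g, s2w(0,0,0))
```

```text
top shaft 93 [-11.2  -1.1  10.6] [100.7 103.4]
top shaft 53 [-11.2  -1.1  10.5] [100.3 102.8]
top shaft 103 [-11.3  -0.7  12.1] [101. 104.]
gear [[-28.5, -10.7, 128.5], [-1.9, -1.5, 134.0], [27.3, 8.4, 140.5]]
block [[-31.7, 74.3, 101.6], [-2.4, 84.6, 119.5], [30.6, 104.5, 127.9]]
lever 150 17 [ 551. -434.  167.] [ 49. 175.  39.]
lever 190 13 [ 553. -407.  210.] [ 6. 16. 39.]
lever 230 23 [ 553. -391.  250.] [ 8. 24. 39.]
lever 270 18 [ 553. -374.  292.] [10. 21. 35.]
lever 310 13 [ 552. -361.  325.] [ 7. 15. 27.]
lever 390 184 [ 550. -328.  405.] [33. 31. 21.]
side shaft 25 [-1.3  4.5  8.9] [ 99.3 101.4]Traceback (most recent call last):
  File "<stdin>", line 6, in <module>
    return _quantile_unchecked(
        a, q, axis, out, overwrite_input, method, keepdims, weights)
    return _ureduce(a,
                    func=_quantile_ureduce_func,
    ...<5 lines>...
                    overwrite_input=overwrite_input,
                    method=method)
    r = func(a, **kwargs)
    result = _quantile(arr,
                       quantiles=q,
    ...<2 lines>...
                       out=out,
                       weights=wgt)
    slices_having_nans = np.isnan(arr[-1, ...])
                                  ~~~^^^^^^^^^
IndexError: index -1 is out of bounds for axis 0 with size 0
```

jog_arm:
  plan: [0.415,0.707,0.03,0,0,-25.65,0.415,0.707,0.03,0,0,-25.65,0.415,0.707,0.03,0,0,-25.65,0.415,0.707,0.03,0,0,-25.65,0.415,0.707,0.03,0,0,-25.65,0.415,0.707,0.03,0,0,-25.65,0.415,0.707,0.03,0,0,-25.65,0.415,0.707,0.03,0,0,-25.65,0.415,0.707,0.03,0,0,-25.65,0.415,0.707,0.03,0,0,-25.65,0.415,0.707,0.03,0,0,-25.65,0.415,0.707,0.03,0,0,-25.65,0.415,0.707,0.03,0,0,-25.65,0.415,0.707,0.03,0,0,-25.65,0.415,0.707,0.03,0,0,-25.65,0.415,0.707,0.03,0,0,-25.65,0.415,0.707,0.03,0,0,-25.65,0.415,0.707,0.03,0,0,-25.65,0.415,0.707,0.03,0,0,-25.65,0.415,0.707,0.03,0,0,-25.65]
  claw: 0.06
  force: 10

```text
clock: 2.9
eef_pos: [549.6, 172.9, 235.6]
eef_rot: [3.142, -0.0, -0.201]
wrist_force: [0.2, -0.4, -0.6]
finger_gap: 59.9
finger_force: 0.0
```

jog_arm:
  plan: [0,0.001,-0.05,0,0,0,0,0.001,-0.1,0,0,0,0,0.001,-0.124,0,0,0,0,0.001,-0.124,0,0,0,0,0.001,-0.124,0,0,0]

```text
clock: 3.4
eef_pos: [550.4, 174.2, 112.9]
eef_rot: [-3.141, -0.001, -0.201]
wrist_force: [0.8, 0.5, 0.3]
finger_gap: 60.0
finger_force: 0.0
```

jog_arm:
  plan: [0,0,0,0,0,0,0,0,0,0,0,0,0,0,0,0,0,0,0,0,0,0,0,0,0,0,0,0,0,0,0,0,0,0,0,0]
  claw: 0
  force: 20

```text
clock: 4.0
eef_pos: [549.9, 174.7, 111.7]
eef_rot: [3.141, -0.0, -0.2]
wrist_force: [-1.7, -3.7, 2.6]
finger_gap: 22.0
finger_force: 20.0
```

jog_arm:
  plan: [-0.0004,-0.002,0,0,0,0,-0.0008,-0.004,0,0,0,0,-0.001,-0.005,0,0,0,0,-0.001,-0.005,0,0,0,0]

```text
clock: 4.4
eef_pos: [548.9, 169.8, 111.7]
eef_rot: [-3.141, -0.0, -0.2]
wrist_force: [-0.5, 2.0, 3.3]
finger_gap: 21.4
finger_force: 20.0
```

jog_arm:
  plan: [-0.0002,-0.001,0,0,0,0,-0.0004,-0.002,0,0,0,0,-0.0004,-0.002,0,0,0,0,-0.0004,-0.002,0,0,0,0]

```text
clock: 4.8
eef_pos: [548.5, 167.7, 111.6]
eef_rot: [3.142, -0.0, -0.2]
wrist_force: [-1.2, 2.5, 5.3]
finger_gap: 21.4
finger_force: 20.0
```

jog_arm:
  plan: [-0.0002,-0.001,0,0,0,0,-0.0002,-0.001,0,0,0,0,-0.0002,-0.001,0,0,0,0]

```text
clock: 5.1
eef_pos: [548.3, 166.7, 111.6]
eef_rot: [-3.142, -0.0, -0.2]
wrist_force: [-2.6, 1.8, 5.3]
finger_gap: 21.4
finger_force: 20.0
```

jog_arm:
  plan: [-0.0002,-0.001,0,0,0,0,-0.0002,-0.001,0,0,0,0,-0.0002,-0.001,0,0,0,0]

```text
clock: 5.4
eef_pos: [548.3, 166.5, 111.7]
eef_rot: [-3.14, -0.001, -0.2]
wrist_force: [0.2, 7.6, 3.2]
finger_gap: 21.4
finger_force: 20.0
```

jog_arm:
  plan: [-0.0002,-0.001,0,0,0,0,-0.0002,-0.001,0,0,0,0,-0.0002,-0.001,0,0,0,0]

```text
clock: 5.7
eef_pos: [548.3, 166.5, 111.7]
eef_rot: [-3.138, -0.001, -0.199]
wrist_force: [2.7, 14.9, 1.1]
finger_gap: 21.5
finger_force: 20.0
```

Run:
```python
from h import *
s=manip.read_state();print(s["eef_pos"],s["wrist_force"],w2s(s["eef_pos"]))
for n in("top","side"):
    fs=[];cs=[]
    for i in range(8):
        p,d=camera(n); d[d==0]=np.nan; fs.append(d);cs.append(p.astype(float))
    D=np.nanmedian(fs,0); np.save(n+"d1.npy",D); c=np.mean(cs,0);np.save(n+"c1.npy",c)
    S=w2s(pts(n,D)); r=S[(abs(S[...,0]+.5)<9)&(S[...,1]>35)&(S[...,1]<105)&(S[...,2]>70)]; r=r[np.argsort(r[:,1])]
    print(n,' '.join(f"{a[1]:.1f}:{a[2]:.0f}" for a in r if 38<a[1]<82))
    # brightness profile along y at x=-10..10 at z=118 and 124
    for z in(116,124):
        ys=np.arange(35,95,1.0)
        uv=proj(n,s2w(np.array([-6,-3,0,3,6])[:,None],ys[None],z)).astype(np.float32)
        g=cv2.remap(c.mean(2).astype(np.float32),uv[...,0],uv[...,1],cv2.INTER_CUBIC).mean(0)
        print(z,g.astype(int).tolist())
c=np.load("topc1.npy").astype(np.float32)
out=[]
for n in("top","side"):
    c=np.load(n+"c1.npy").astype(np.float32)
    ys=np.arange(20,120,0.16); xs=np.arange(40,-40,-0.3)
    X,Y=np.meshgrid(xs,ys,indexing='ij'); uv=proj(n,s2w(X,Y,118)).astype(np.float32)
    im=cv2.remap(c,uv[...,0],uv[...,1],cv2.INTER_CUBIC).clip(0,255).astype(np.uint8)[...,::-1].copy()
    for y in range(20,120,10): cv2.putText(im,str(y),(int((y-20)/.16),12),0,.4,(0,0,255)); cv2.line(im,(int((y-20)/.16),12),(int((y-20)/.16),22),(0,0,255),1)
    out.append(im)
cv2.imwrite("pics/gap.png",np.vstack(out))
```

```text
[548.28674364 166.45269549 111.69589834] [ 2.66047523 14.86727202  1.07813172] [ -0.80494573  -9.18999283 111.69589834]
top 38.3:403 38.4:419 38.6:412 38.7:416 39.0:420 39.6:411 39.6:421 39.8:415 40.1:400 40.8:416 41.1:418 41.4:412 41.9:420 42.2:417 42.3:414 42.8:419 42.8:417 43.8:411 44.0:418 44.0:420 44.3:414 44.7:420 45.2:409 45.4:416 45.8:412 46.5:417 46.7:419 46.9:413 47.4:419 47.4:416 48.2:407 48.4:411 48.7:417 49.0:414 50.0:415 50.3:412 50.4:407 51.2:412 51.3:413 53.0:406 53.0:408
116 [79, 78, 78, 77, 77, 76, 76, 75, 74, 74, 73, 72, 71, 70, 69, 68, 67, 66, 65, 64, 64, 64, 64, 66, 67, 69, 72, 74, 76, 78, 79, 79, 78, 78, 78, 77, 77, 76, 76, 76, 76, 77, 77, 78, 78, 79, 80, 80, 81, 81, 81, 81, 81, 81, 80, 80, 79, 79, 78, 78]
124 [76, 76, 75, 75, 74, 74, 73, 72, 72, 71, 70, 70, 69, 68, 67, 66, 65, 65, 65, 65, 65, 66, 67, 69, 71, 73, 75, 76, 77, 77, 77, 77, 77, 77, 77, 77, 77, 77, 78, 78, 79, 80, 80, 81, 82, 82, 83, 83, 83, 83, 83, 83, 83, 82, 82, 81, 81, 80, 78, 76]
side 38.5:409 38.8:407 39.2:404 40.0:407 40.8:418 41.1:416 44.5:110 44.5:111 45.2:113 45.3:106 45.6:113 45.8:114 46.1
[... 199 characters left out ...]
120 73.4:113 73.7:123 73.7:123 73.8:122 73.8:115 74.2:109 74.5:123 74.6:123 75.1:126 75.3:125 76.2:125 76.7:125 78.9:124 80.1:126 80.3:126
116 [112, 113, 115, 116, 117, 118, 118, 118, 117, 117, 116, 118, 121, 127, 134, 142, 151, 157, 163, 165, 164, 159, 154, 146, 136, 125, 117, 108, 100, 94, 89, 83, 78, 75, 74, 73, 73, 73, 72, 71, 70, 69, 68, 68, 68, 70, 73, 76, 79, 83, 87, 92, 96, 99, 102, 104, 106, 107, 107, 107]
124 [121, 126, 130, 134, 136, 137, 136, 134, 130, 124, 119, 113, 108, 102, 97, 94, 89, 85, 82, 81, 81, 82, 81, 81, 80, 78, 77, 76, 76, 77, 78, 80, 82, 84, 88, 92, 95, 100, 103, 105, 107, 109, 110, 111, 111, 110, 108, 106, 104, 103, 103, 104, 105, 108, 111, 115, 117, 118, 118, 118]
```

View pics/gap.png

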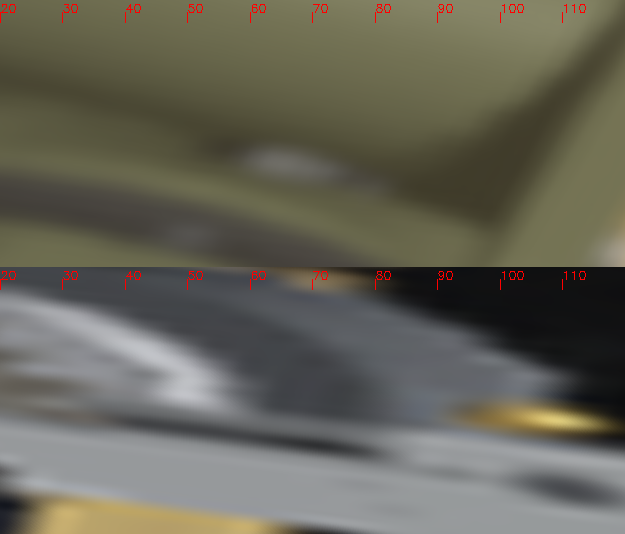

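jog_arm:
  plan: [0,0,0,0,0,0,0,0,0,0,0,0,0,0,0,0,0,0,0,0,0,0,0,0,0,0,0.05,0,0,0,0,0,0.1,0,0,0,0,0,0.12,0,0,0,0,0,0.12,0,0,0]
  claw: 0.05

```text
clock: 7.3
eef_pos: [548.9, 164.8, 234.7]
eef_rot: [-3.14, -0.005, -0.2]
wrist_force: [0.5, -0.2, -1.0]
finger_gap: 50.0
finger_force: 0.0
```

jog_arm:
  plan: [-0.008,-0.308,0,0,0,116.45,-0.008,-0.308,0,0,0,116.45,-0.008,-0.308,0,0,0,116.45,-0.008,-0.308,0,0,0,116.45,-0.008,-0.308,0,0,0,116.45,-0.008,-0.308,0,0,0,116.45,-0.008,-0.308,0,0,0,116.45,-0.008,-0.308,0,0,0,116.45,-0.008,-0.308,0,0,0,116.45,-0.008,-0.308,0,0,0,116.45,-0.008,-0.308,0,0,0,116.45,-0.008,-0.308,0,0,0,116.45,-0.008,-0.308,0,0,0,116.45,-0.008,-0.308,0,0,0,116.45,-0.008,-0.308,0,0,0,116.45,-0.008,-0.308,0,0,0,116.45]

```text
clock: 8.9
eef_pos: [539.6, -143.2, 230.4]
eef_rot: [-3.14, -0.001, 1.828]
wrist_force: [-0.4, 0.3, 0.1]
finger_gap: 50.1
finger_force: 0.0
```

Run:
```python
from h import *
s=manip.read_state();print(s["eef_pos"],s["eef_rot"],s["joints"])
for n in("top",):
    fs=[];cs=[]
    for i in range(8):
        p,d=camera(n); d[d==0]=np.nan; fs.append(d);cs.append(p.astype(float))
    D=np.nanmedian(fs,0); np.save(n+"d2.npy",D); c=np.mean(cs,0);np.save(n+"c2.npy",c)
    S=w2s(pts(n,D)); r=S[(abs(S[...,0]+.5)<9)&(S[...,1]>35)&(S[...,1]<105)&(S[...,2]>70)]; r=r[np.argsort(r[:,1])]
    print(n,' '.join(f"{a[1]:.1f}:{a[2]:.0f}" for a in r if 38<a[1]<82))
    for z in(116,124):
        ys=np.arange(35,95,1.0)
        uv=proj(n,s2w(np.array([-6,-3,0,3,6])[:,None],ys[None],z)).astype(np.float32)
        g=cv2.remap(c.mean(2).astype(np.float32),uv[...,0],uv[...,1],cv2.INTER_CUBIC).mean(0)
        print(z,g.astype(int).tolist())
    ys=np.arange(20,120,0.16); xs=np.arange(40,-40,-0.16)
    X,Y=np.meshgrid(xs,ys,indexing='ij'); uv=proj(n,s2w(X,Y,118)).astype(np.float32)
    im=cv2.remap(c.astype(np.float32),uv[...,0],uv[...,1],cv2.INTER_CUBIC).clip(0,255).astype(np.uint8)[...,::-1].copy()
    for y in range(20,120,10): cv2.putText(im,str(y),(int((y-20)/.16),12),0,.4,(0,0,255)); cv2.line(im,(int((y-20)/.16),12),(int((y-20)/.16),22),(0,0,255),1)
cv2.imwrite("pics/gap2.png",im)
```

```text
[ 539.5848187  -143.20319888  230.44585029] [-3.14027025e+00 -7.46246260e-04  1.82833115e+00] [-3.24971665e-01  3.01345050e-01  1.46066961e+00 -1.06202527e-04
  1.38109283e+00 -5.82486880e-01]
top 39.0:102 39.0:99 39.1:101 39.7:111 39.8:103 40.0:101 40.3:105 40.4:104 40.4:107 41.5:106 41.9:106 42.3:107 43.3:107 43.6:107 44.1:108 44.2:107 45.1:107 45.2:106 45.9:108 46.4:109 46.4:107 46.7:111 46.8:109 47.1:111 47.3:113 47.6:115 47.7:113 48.1:118 48.1:114 48.1:117 49.2:116 49.2:117 49.4:119 50.0:118 50.5:118 51.0:120 51.4:116 51.5:119 52.0:120 53.0:117 53.1:119 53.9:117 54.0:119 54.3:119 55.5:117 55.8:119 56.0:116 56.5:118 57.1:118 57.2:118 57.7:119 58.1:118 58.8:119 59.7:119 59.8:116 60.3:117 61.2:116 61.7:115 66.4:101 66.8:97 66.8:103 66.9:99 67.0:101 67.7:103 69.2:101 69.3:101 69.5:97 69.6:103 70.1:100 70.6:103 71.7:102 72.2:101 72.5:102 73.3:100 73.6:102 74.0:100 74.0:104 74.1:104 74.5:120 74.7:115 74.7:105 74.8:111 74.8:117 74.9:107 75.1:114 75.1:107 75.1:120 75.2:123 75.2:120 75.3:102 76.1:123 76.3:125 76.3:123 76.4:126 77.3:125 77.4:125 78.0:126 78.3:126 78.7:127 79.5:125 79.5:127 79.9:127 80.9:126 81.0:126 81.3:127 82.0:126
116 [161, 161, 163, 167, 170, 169, 165, 156, 146, 138, 136, 140, 150, 163, 174, 183, 189, 192, 194, 194, 193, 192, 189, 186, 184, 181, 178, 174, 170, 164, 156, 146, 134, 124, 113, 101, 91, 82, 75, 72, 73, 77, 82, 88, 95, 101, 105, 109, 112, 113, 115, 116, 118, 120, 123, 125, 127, 128, 127, 125]
124 [161, 165, 167, 166, 161, 153, 143, 136, 135, 140, 149, 161, 173, 182, 188, 191, 193, 193, 192, 191, 189, 186, 183, 179, 175, 171, 165, 158, 148, 138, 128, 118, 108, 98, 88, 80, 74, 72, 73, 78, 83, 90, 96, 101, 106, 109, 112, 113, 115, 117, 119, 121, 123, 126, 128, 128, 127, 125, 121, 119]
```

View pics/gap2.png

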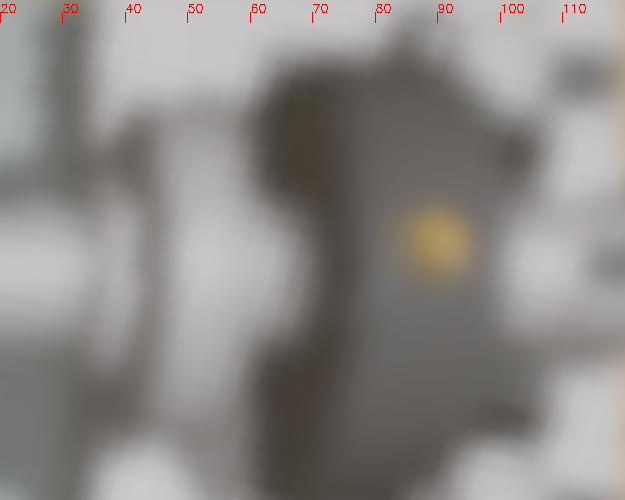

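jog_arm:
  plan: [0.0008,0.0001,-0.05,0,0,0,0.0008,0.0001,-0.09,0,0,0,0.0008,0.0001,-0.11,0,0,0,0.0008,0.0001,-0.12,0,0,0,0.0008,0.0001,-0.127,0,0,0,0.0008,0.0001,-0.127,0,0,0,0.0008,0.0001,-0.127,0,0,0]

```text
clock: 10.0
eef_pos: [541.2, -143.2, 105.5]
eef_rot: [3.14, 0.001, 1.832]
wrist_force: [-1.2, 0.6, -0.1]
finger_gap: 50.1
finger_force: 0.0
```

jog_arm:
  plan: [0,0,0,0,0,0,0,0,0,0,0,0,0,0,0,0,0,0,0,0,0,0,0,0,0,0,0,0,0,0,0,0,0,0,0,0]
  claw: 0
  force: 35

```text
clock: 10.6
eef_pos: [540.7, -143.1, 104.5]
eef_rot: [-3.142, 0.0, 1.833]
wrist_force: [-0.8, -0.9, 1.2]
finger_gap: 19.8
finger_force: 34.9
```

jog_arm:
  plan: [0,0,0.01,0,0,0,0,0,0.03,0,0,0,0,0,0.06,0,0,0,0,0,0.1,0,0,0,0,0,0.13,0,0,0,0.006,0.1,0.13,0,0,-8,0.0115,0.19,0.13,0,0,-13,0.0175,0.29,0.13,0,0,-20,0.0232,0.3853,0.13,0,0,-26.45,0.0232,0.3853,0.13,0,0,-26.45,0.0232,0.3853,0.13,0,0,-26.45,0.0232,0.3853,0.13,0,0,-26.45,0.0232,0.3853,0.13,0,0,-26.45,0.0232,0.3853,0.13,0,0,-26.45,0.0232,0.3853,0.13,0,0,-26.45,0.0232,0.3853,0.13,0,0,-26.45]

```text
clock: 12.2
eef_pos: [563.9, 241.3, 234.7]
eef_rot: [3.142, 0.0, 1.37]
wrist_force: [-0.8, -0.3, -2.4]
finger_gap: 19.8
finger_force: 35.0
```

Run:
```python
from h import *
s=manip.read_state();print(s["eef_pos"],s["eef_rot"],w2s(s["eef_pos"]),s["finger_gap"],s["wrist_force"])
a=[]
for n in("side",):
    fs=[];cs=[]
    for i in range(6):
        p,d=camera(n); d[d==0]=np.nan; fs.append(d);cs.append(p.astype(float))
    D=np.nanmedian(fs,0); c=np.mean(cs,0)
    S=w2s(pts(n,D)); m=(abs(S[...,0])<40)&(S[...,1]>40)&(S[...,1]<100)&(S[...,2]>155)&(S[...,2]<205)
    q=S[m]; print(len(q)); 
    for z in range(155,205,10):
        k=q[(q[:,2]>z)&(q[:,2]<z+10)]; print(z,len(k),np.percentile(k,[3,50,97],axis=0).round(1).tolist() if len(k) else '')
    u=proj(n,s2w(0,68,150)).astype(int);print(u)
    cr=c[u[1]-60:u[1]+60,u[0]-80:u[0]+80,::-1].astype(np.uint8);cv2.imwrite("pics/s3.png",cv2.resize(cr,None,fx=5,fy=5,interpolation=cv2.INTER_CUBIC))
```

```text
[563.93939467 241.3415258  234.69554123] [3.14158862e+00 1.64268686e-04 1.37014693e+00] [ -0.33019374  67.31567362 234.69554123] 19.84333332896881 [-0.84126812 -0.30467597 -2.39762074]
152
155 5 [[-26.1, 58.2, 162.9], [23.9, 59.0, 163.5], [29.8, 59.8, 164.3]]
165 35 [[-32.0, 56.1, 166.0], [15.2, 57.7, 169.7], [30.0, 60.4, 173.8]]
175 38 [[-32.0, 56.3, 175.4], [-16.8, 58.3, 179.4], [30.0, 61.2, 184.6]]
185 36 [[-32.0, 56.9, 185.2], [-1.2, 58.6, 189.6], [30.2, 62.0, 193.9]]
195 38 [[-31.3, 56.6, 195.4], [-16.9, 58.3, 199.6], [30.1, 62.7, 204.4]]
[317 124]
```

View pics/s3.png

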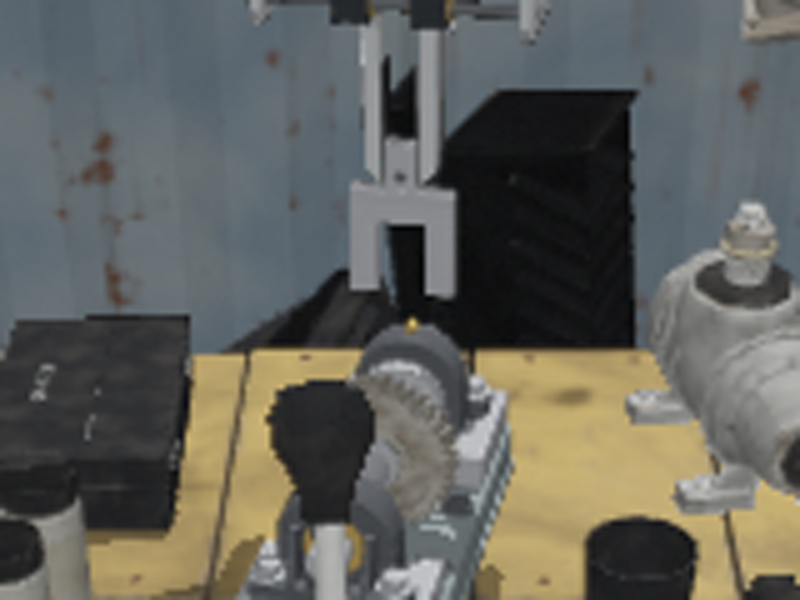

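jog_arm:
  plan: [0.0003,0.0013,-0.02,0,0,0,0.0003,0.0013,-0.03,0,0,0,0.0003,0.0013,-0.036,0,0,0,0.0003,0.0013,-0.04,0,0,0,0.0003,0.0013,-0.044,0,0,0,0.0003,0.0013,-0.048,0,0,0]

```text
clock: 13.1
eef_pos: [564.4, 243.5, 186.6]
eef_rot: [3.141, -0.0, 1.371]
wrist_force: [-0.3, -0.7, -3.1]
finger_gap: 19.6
finger_force: 35.0
```

jog_arm:
  plan: [0,0,-0.003,0,0,0,0,0,-0.006,0,0,0,0,0,-0.009,0,0,0,0,0,-0.012,0,0,0,0,0,-0.012,0,0,0]

```text
clock: 13.6
eef_pos: [564.0, 243.4, 174.0]
eef_rot: [-3.141, 0.0, 1.371]
wrist_force: [0.2, -0.9, -3.7]
finger_gap: 19.7
finger_force: 35.0
```

jog_arm:
  plan: [0,0,-0.004,0,0,0,0,0,-0.008,0,0,0,0,0,-0.012,0,0,0,0,0,-0.016,0,0,0,0,0,-0.02,0,0,0,0,0,-0.024,0,0,0,0,0,-0.028,0,0,0,0,0,-0.032,0,0,0,0,0,-0.034,0,0,0]

```text
clock: 14.5
eef_pos: [564.1, 243.4, 140.0]
eef_rot: [-3.141, 0.0, 1.371]
wrist_force: [-0.6, -1.8, -1.6]
finger_gap: 20.0
finger_force: 35.0
```

jog_arm:
  plan: [0,0,-0.002,0,0,0,0,0,-0.004,0,0,0,0,0,-0.005,0,0,0,0,0,-0.006,0,0,0,0,0,-0.006,0,0,0]

```text
clock: 15.0
eef_pos: [564.2, 243.3, 134.3]
eef_rot: [-3.142, 0.0, 1.371]
wrist_force: [0.2, -3.0, -3.7]
finger_gap: 19.5
finger_force: 35.0
```

jog_arm:
  plan: [0,0,-0.001,0,0,0,0,0,-0.002,0,0,0,0,0,-0.002,0,0,0]

```text
clock: 15.3
eef_pos: [564.2, 243.4, 132.3]
eef_rot: [-3.142, 0.0, 1.371]
wrist_force: [-0.1, -4.6, -2.3]
finger_gap: 19.6
finger_force: 35.0
```

jog_arm:
  plan: [0,0,-0.001,0,0,0,0,0,-0.001,0,0,0]

```text
clock: 15.5
eef_pos: [564.3, 243.4, 132.3]
eef_rot: [3.141, -0.0, 1.371]
wrist_force: [-4.3, -7.3, 5.9]
finger_gap: 19.7
finger_force: 35.0
```

jog_arm:
  plan: [0,0,-0.001,0,0,0,0,0,-0.001,0,0,0]

```text
clock: 15.7
eef_pos: [564.3, 243.4, 132.2]
eef_rot: [3.141, -0.0, 1.371]
wrist_force: [-8.8, -7.3, 15.1]
finger_gap: 19.6
finger_force: 35.0
```

jog_arm:
  plan: [0,0,0.001,0,0,0,0,0,0.001,0,0,0,0,0,0.001,0,0,0,0,0,0.001,0,0,0,0,0,0.01,0,0,0,0,0,0.04,0,0,0,0,0,0.08,0,0,0,0,0,0.1,0,0,0,0,0,0.1,0,0,0]
  claw: 0.045

```text
clock: 16.6
eef_pos: [565.1, 243.9, 234.5]
eef_rot: [3.137, -0.003, 1.371]
wrist_force: [0.0, 0.3, 0.3]
finger_gap: 44.9
finger_force: 0.0
```

jog_arm:
  plan: [-0.016,-0.076,0,0,0,-90,-0.016,-0.076,0,0,0,-90,-0.016,-0.076,0,0,0,-90,-0.016,-0.076,0,0,0,-90,-0.016,-0.076,0,0,0,-90,-0.016,-0.076,0,0,0,-90,-0.016,-0.076,0,0,0,-90,-0.016,-0.076,0,0,0,-90,-0.016,-0.076,0,0,0,-90,-0.016,-0.076,0,0,0,-90,-0.016,-0.076,0,0,0,-90,-0.016,-0.076,0,0,0,-90,-0.016,-0.076,0,0,0,-90,-0.016,-0.076,0,0,0,-90]
  claw: 0.06

```text
clock: 18.0
eef_pos: [548.1, 167.5, 230.2]
eef_rot: [3.141, 0.0, -0.198]
wrist_force: [0.6, 0.3, -0.5]
finger_gap: 60.0
finger_force: 0.0
```

Run:
```python
from h import *
s=manip.read_state();print(s["eef_pos"],s["eef_rot"])
n="side"
fs=[];cs=[]
for i in range(6):
    p,d=camera(n); d[d==0]=np.nan; fs.append(d);cs.append(p.astype(float))
D=np.nanmedian(fs,0); c=np.mean(cs,0); S=w2s(pts(n,D))
q=S[(abs(S[...,0])<40)&(S[...,1]>52)&(S[...,1]<90)&(S[...,2]>120)&(S[...,2]<170)]
for z in range(120,170,8):
    k=q[(q[:,2]>z)&(q[:,2]<z+8)]; print(z,len(k),np.percentile(k,[3,50,97],axis=0).round(1).tolist() if len(k) else '')
u=proj(n,s2w(0,40,120)).astype(int)
cr=c[u[1]-45:u[1]+45,u[0]-60:u[0]+60,::-1].astype(np.uint8);cv2.imwrite("pics/s4.png",cv2.resize(cr,None,fx=6,fy=6,interpolation=cv2.INTER_CUBIC))
```

```text
[548.100991   167.50877669 230.18534031] [ 3.14145453e+00  3.70149100e-04 -1.98010252e-01]
120 69 [[-31.5, 57.9, 120.5], [5.3, 60.7, 124.4], [29.4, 87.8, 127.8]]
128 22 [[-16.9, 58.7, 128.1], [-1.5, 60.5, 129.8], [21.4, 66.6, 135.6]]
136 18 [[-10.8, 58.1, 136.4], [-1.2, 60.1, 140.3], [8.0, 61.5, 143.7]]
144 15 [[-10.9, 58.1, 144.6], [-1.3, 60.9, 147.5], [7.8, 62.0, 150.5]]
152 20 [[-10.8, 59.5, 152.7], [-1.6, 61.5, 155.2], [7.5, 71.3, 156.3]]
160 0 
168 0
```

View pics/s4.png

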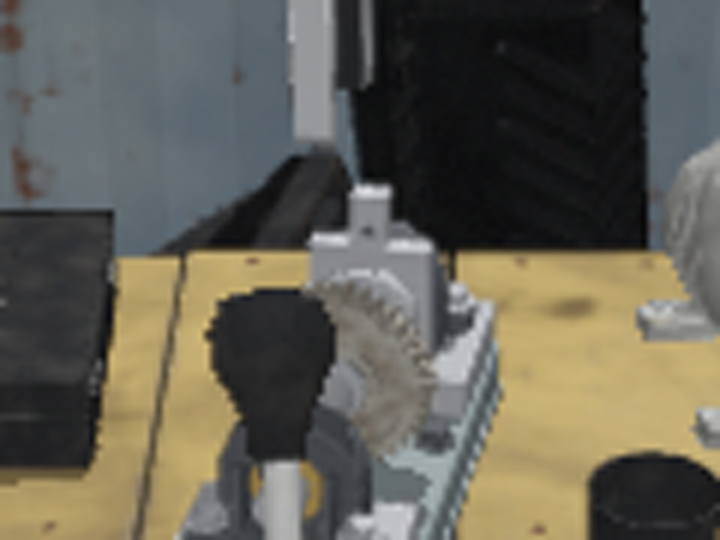

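jog_arm:
  plan: [0,-0.001,-0.05,0,0,0,0,-0.001,-0.09,0,0,0,0,-0.001,-0.11,0,0,0,0,-0.001,-0.118,0,0,0,0,-0.001,-0.118,0,0,0,0,-0.001,-0.118,0,0,0]

```text
clock: 18.9
eef_pos: [548.8, 166.7, 113.8]
eef_rot: [-3.141, -0.002, -0.2]
wrist_force: [0.5, -0.7, 0.6]
finger_gap: 60.1
finger_force: 0.0
```

jog_arm:
  plan: [0,0,0,0,0,0,0,0,0,0,0,0,0,0,0,0,0,0,0,0,0,0,0,0,0,0,0,0,0,0,0,0,0,0,0,0]
  claw: 0
  force: 25

```text
clock: 19.5
eef_pos: [548.2, 166.5, 112.6]
eef_rot: [-3.141, -0.0, -0.2]
wrist_force: [-0.3, -1.6, 1.5]
finger_gap: 21.2
finger_force: 25.0
```

jog_arm:
  plan: [0.0002,0.001,0,0,0,0,0.0002,0.001,0,0,0,0,0.0002,0.001,0,0,0,0]

```text
clock: 19.8
eef_pos: [548.3, 167.1, 112.5]
eef_rot: [3.141, 0.0, -0.2]
wrist_force: [-2.1, -5.3, 3.2]
finger_gap: 21.3
finger_force: 25.0
```

jog_arm:
  plan: [0.0002,0.001,0,0,0,0,0.0002,0.001,0,0,0,0,0.0002,0.001,0,0,0,0]

```text
clock: 20.1
eef_pos: [548.3, 167.2, 112.5]
eef_rot: [3.139, 0.001, -0.2]
wrist_force: [-4.9, -11.8, 4.3]
finger_gap: 21.3
finger_force: 25.0
```

jog_arm:
  plan: [0.0001,0.0005,0,0,0,0,0.0002,0.001,0,0,0,0,0.0002,0.001,0,0,0,0]

```text
clock: 20.4
eef_pos: [548.4, 167.2, 112.5]
eef_rot: [3.137, 0.001, -0.201]
wrist_force: [-6.9, -18.7, 7.4]
finger_gap: 21.7
finger_force: 25.0
```

jog_arm:
  plan: [-0.0002,-0.0012,0,0,0,0,-0.0002,-0.0012,0,0,0,0,-0.0002,-0.0012,0,0,0,0,-0.0002,-0.0012,0,0,0,0]

```text
clock: 20.8
eef_pos: [548.4, 167.2, 112.5]
eef_rot: [3.14, 0.001, -0.2]
wrist_force: [-4.7, -10.0, 4.2]
finger_gap: 21.2
finger_force: 25.0
```

Run:
```python
from h import *
n="side"
fs=[];cs=[]
for i in range(6):
    p,d=camera(n); d[d==0]=np.nan; fs.append(d);cs.append(p.astype(float))
D=np.nanmedian(fs,0); c=np.mean(cs,0); S=w2s(pts(n,D))
q=S[(abs(S[...,0])<40)&(S[...,1]>52)&(S[...,1]<90)&(S[...,2]>120)&(S[...,2]<170)]
for z in range(120,170,8):
    k=q[(q[:,2]>z)&(q[:,2]<z+8)]; print(z,len(k),np.percentile(k,[3,50,97],axis=0).round(1).tolist() if len(k) else '')
for i in range(4):
    s=manip.read_state();print(s["clock"],s["eef_pos"],s["wrist_force"],s["finger_force"]);camera("side")
u=proj(n,s2w(0,40,120)).astype(int)
cr=c[u[1]-45:u[1]+45,u[0]-60:u[0]+60,::-1].astype(np.uint8);cv2.imwrite("pics/s5.png",cv2.resize(cr,None,fx=6,fy=6,interpolation=cv2.INTER_CUBIC))
```

```text
120 39 [[-0.9, 58.7, 121.1], [14.2, 61.4, 124.7], [29.5, 88.4, 127.9]]
128 11 [[-1.1, 58.1, 128.1], [5.0, 60.1, 130.3], [27.1, 65.7, 134.0]]
136 9 [[1.9, 59.3, 136.5], [4.8, 60.3, 140.5], [8.1, 61.7, 143.8]]
144 6 [[1.6, 58.5, 146.1], [5.3, 61.1, 148.8], [7.7, 62.9, 151.4]]
152 9 [[-0.0, 58.7, 154.1], [4.4, 63.1, 155.6], [8.2, 71.0, 156.4]]
160 0 
168 0 
21.1 [548.35488155 167.16004158 112.50708882] [-3.44021804 -9.72721157  4.9879722 ] 25.008712966059647
21.15 [548.38390315 167.14939285 112.54288259] [-3.40240822 -9.60600058  4.65569384] 25.008635043022878
21.2 [548.38406138 167.15376863 112.52110466] [-3.95739348 -9.97409768  4.58454763] 25.008688522102602
21.25 [548.35424321 167.15764066 112.50865166] [-3.7829366  -9.35245757  4.57183047] 25.008747913575462
```

View pics/s5.png

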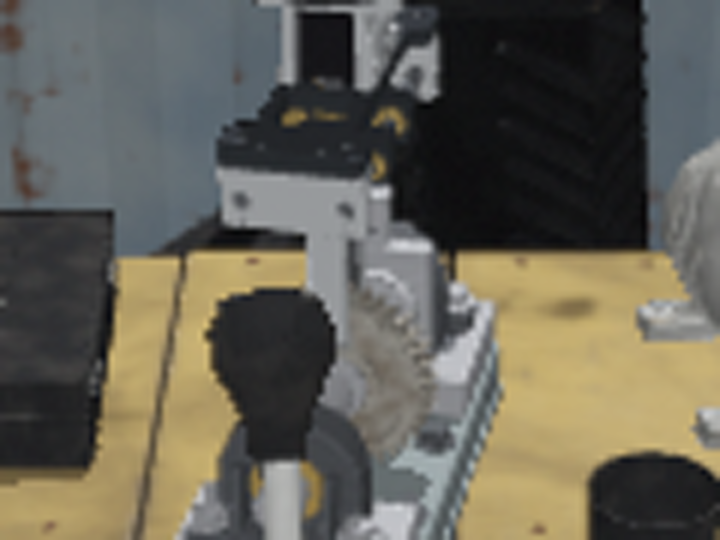

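```bash
python3 -c "
from h import *
print(manip.sign_off())"
```

```text
the job is handed in; nothing more can be done
None
```

The thick 12 mm shim stands home on the pad and leaves about 0.7 mm of end float, measured by how far the shaft travelled onto it. The collar is held against the shim with about 10 N at the wrist, and the job was handed in at about 21 s.

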